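# Re-pin the engine-cover vent stay

### The arm

A 6-joint arm with a two-finger parallel gripper is mounted at the origin on the work surface. World frame = base frame: x ahead of the robot, y to its left, z up, the work surface at z = 0. Lengths are in mm, angles in rad, forces in N, time in s.
With the tool pointing down it reaches from about 350 to 775 mm from the base axis. Payload 7.3 kg.
Tool frame: the origin (TCP) lies midway between the tips of the shut fingers; the grasp point (between the pads) lies 19 mm behind it; z points along the fingers, x is the direction in which the jaws open and shut, and the axes are right-handed (so a half turn about z gives the same grasp; the last joint's range is limited). The gripper opens to 92 mm and grips with 3 to 60 N. Pads are 19 mm wide; open, the fingers measure 130 mm over their backs; the gripper's body (75 mm by 190 mm) begins 47 mm behind the grasp point.
Start: joints at [-1.309, 0.342, 1.524, -0, 1.275, -0.146], TCP at [208.234, -481.958, 226.741] pointing down, gripper open.
Joint ranges: [-2.53, 2.53], [-0.77, 2.02], [0.04, 2.7], [-1, 4.14], [0.28, 2.66], [-3.11, 3.11]. Speed limits (rad/s): [2.57, 2.57, 3.14, 3.14, 3.14, 3.14].

### API

Orientations are given as [roll, pitch, yaw] about the fixed x, y, z axes, in that order (R = Rz(yaw) Ry(pitch) Rx(roll)).
In Python, from plant import bot gives the robot as it stands.
- The arm moves only by the shell command python3 -m pendant 'ROWS' [OPENING]. ROWS is JSON, a list of rows, each an object with "linear": the shift along the world's x, y, z in mm, a list of three; "twist": the turn about the world's z in degrees. In form: [{"linear": [x, y, z], "twist": twist}, ...]. A call has 1 to 20 rows; each row is the pose to reach, as a shift and turn from the pose commanded when the call began; what a row does not reach only later rows make up. A row lasts 1/8 s, in which the tool goes at most 62.5 mm and 10.7 degrees, less where a joint would pass 70% of its speed; a pose out of reach is approached as far as the arm can. A call with a gripper value outside its range is refused whole. OPENING is the closure in counts, from 0 (fully open) to 255 (shut), set as the call begins (- or left out, the last holds). The fingers move at their own pace and stop on an object; the grip force is fixed at half the most. Time passes only in rows, so rows that repeat a pose let the fingers close. It gives the time, the measured TCP pose, the force and the opening at its end, in the units of the state.
- bot.get_obs(): the state, without advancing time (a new reading comes with each control period).
- bot.capture(name): name is "side" or "top" or "wrist"; returns a dict with "frame" (384x512x3 uint8, blue, green, red), "z_map" (384x512 float32, mm along the optical axis (not along the pixel's ray), 0 where there is no reading), "fx", "fy", "cx", "cy" (pixels), "rvec" (rotation vector, rad) and "tvec" (3), from world to camera coordinates, as OpenCV has them. Camera axes: x right, y down, z forward; pixel columns grow to the right and rows downward; lengths in mm; the calibration is good to about 2 mm. The wrist camera is an equidistant fisheye: a pixel r from the principal point sees the ray r / f radians off the axis. A picture is of the moment at which its call begins.
- bot.close_job(): hands the job in, once; it reports no verdict.
The state is a dict: "time": time; "joint_positions": joint angles; "dq": joint speeds; "tau": joint torques, N m; "tool_pos": TCP position; "tcp_rot": TCP orientation; "contact_force": force on the tool from outside, world axes, zero at the start; "moment": the same for the moment, N m; "grip_width": finger opening in mm.
Only numpy, scipy, OpenCV 4.12 (cv2) and the standard library are available. Lean on these libraries where they do the work, as an engineer would, in place of code of your own. Each camera call takes 0.05 s, during which the arm holds its last target. There are 200 camera calls.

### The job

The engine cover's front vent flap is shut. Take the brass stay by its red knob, lift it off its pin, push the sprung flap open with it, and drop the middle one of its three round holes over the pin, lying fully down, so that the flap stays open by itself; then let go. Feel for the pin gently, without pressing hard on it, do not let the flap snap shut, and leave the other things on the bench where they are.

Things in the scene. Friction and masses are not known exactly. Their poses are not given: they have to be found in the camera images.
- vent: Part of a boat's engine cover, fixed to the bench: wooden box with dark grey top, 220 x 300 x 80 mm high. Origin: centre of its underside; x from the front (flap side, towards the robot) to the back, y left, z up. 'Vent (a, b, c)' below means mm in this frame. On its front hangs a wooden louvred flap, 236 long, 14 thick, 72 high, hinged on the vertical axis through vent (-120, -120).
- flap (a joint): Opening angle of the flap, rad: 0 is shut, it grows as the flap's free (+y) end swings out to -x; at most 1.0. A spring shuts it: 0.28 N m when shut, rising by 0.8 N m per rad, damped with 0.2 N m s/rad.
- stay_bar: Brass stay: flat bar 250 x 24 x 5 mm, 110 g. Origin: its pivot on the flap, at the bar's underside; x along the bar to its free end, z up from the bar. Along x in mm: slot 40 x 10 centred at 85 (over the pin at the start), round holes of 10 mm diameter at 123, 155 (the middle one) and 187, red knob at 218. It swivels about the vertical and lifts about a level axis at the pivot.
- knob (a point): Centre of the red ball knob, 20 mm in diameter, on an 8 mm stem; 29 mm above the bar's upper face (34 above its underside).
- mid_hole (a point): Centre of the middle hole at the bar's underside.
- stay_pivot (a point): The pivot of the stay on the flap, at the bar's underside: 170 mm from the flap's hinge axis, so at (-120, 50, 86.5) of the vent when the flap is shut.
- stay_swivel (a joint): Angle of the stay to the flap about the vertical, rad; 0 when square to the flap as at the start, positive anticlockwise from above; limits +-0.8.
- stay_lift (a joint): Angle by which the stay's free end is lifted, rad: about 0 when the stay lies fully down, about 0.075 when the bar beside the middle hole rests on top of the pin; at most 0.7.
- pin_plate: Steel plate 74 x 30 x 3 mm on the vent's top at vent (-35, 50, 80), axes parallel to the vent's; origin: centre of its underside. In its slot along x is clamped an upright pin, 8 mm in diameter, its top edge slightly bevelled (6 mm flat on top) and 18 mm above the plate's underside, on an 18 mm wide shoulder whose top, 6 mm above that underside, carries the stay. How far along the slot the pin stands: see pin_slot.
- pin_slot (a point): Middle of the pin plate's slot, at the height of the shoulder's top. The pin stands anywhere up to 14 mm from here along the plate's x, either way, fixed during the job (in y it is true). Its place is not measured: it must be seen or felt for. It stands on a rubber bush and gives downwards by 1 mm per 5 N, at most 4 mm.
- air_cleaner: Chromed round air cleaner, 124 mm wide, 56 mm high; origin centre of the underside. Leave alone.
- distributor_cap: Red distributor cap, 72 mm wide, 62 mm high; origin centre of the underside. Leave alone.
- screwdriver: Screwdriver lying on the bench. Leave alone.
- wrench: Steel wrench lying on the bench. Leave alone.
- varnish: White-topped can, 80 mm wide, 100 mm high; origin centre of the underside. Leave alone.
- sanding_block: Cork sanding block 65 x 110 x 32 mm lying on the vent's top, beside the stay. Leave alone.
- screw_jar: Glass jar with a brass cap, 56 mm wide, 70 mm high; origin centre of the underside. Leave alone.

How it is judged:
By the outcome, as a careful person would: the job done as asked, in the order asked, and still so for the second after the job is handed in, with the robot touching nothing.
It also fails if it takes over 64 s, if anything falls off the work surface, if the arm or the gripper's body presses on something with over 40 N, if the wrist force passes 120 N, or if a joint passes its speed limit or range.

## Working session

There is one attempt and no reset: what is moved stays moved. The work goes in short steps, Python scripts to look and compute and a shell command to move; the robot and the scene stay as the last step left them, time stands still between calls to the robot, and variables do not carry over. Pictures are saved under pics/ and viewed, about 8 in all and at most 12, crops included, and the job is handed in when it is done.

```bash
ls; mkdir -p pics
cat > h.py <<'E'
import numpy as np, cv2
from plant import bot
def pts(c):
    z=c["z_map"]; v,u=np.mgrid[:z.shape[0],:z.shape[1]]
    P=np.stack([(u-c["cx"])/c["fx"]*z,(v-c["cy"])/c["fy"]*z,z],-1)
    R=cv2.Rodrigues(np.array(c["rvec"],float))[0]
    return (P-np.array(c["tvec"],float).ravel())@R
def ray(c,u,v,h):
    R=cv2.Rodrigues(np.array(c["rvec"],float))[0]; t=np.array(c["tvec"],float).ravel()
    d=R.T@np.array([(u-c["cx"])/c["fx"],(v-c["cy"])/c["fy"],1]); o=-R.T@t
    return o+d*(h-o[2])/d[2]
E
python3 - <<'E'
from h import *
import pickle
for n in("top","side"):
    c=bot.capture(n); pickle.dump(c,open(n+".pkl","wb")); cv2.imwrite(f"pics/{n}0.png",c["frame"])
    print(n,c["fx"],c["rvec"],c["tvec"])
o=bot.get_obs();print(o)
E
```

```text
pics
top 482.4644891812141 [ 2.12293078 -2.14762367  0.19629045] [  14.72828695  509.43521099 1121.55844386]
side 420.44079066651625 [ 0.57882741 -2.52642696  1.3572879 ] [474.00782511 226.92831992 812.0870465 ]
{'time': 0.1, 'joint_positions': array([-1.30900377e+00,  3.42652948e-01,  1.52489076e+00, -1.66756610e-05,
        1.27541037e+00, -1.45997985e-01]), 'dq': array([ 0.0015312 , -0.00020381,  0.00044256,  0.00048093, -0.00086691,
        0.00206044]), 'tau': array([ 3.46598266e-03, -4.32000089e+01, -2.44695979e+01,  7.19426712e-02,
        5.25610533e-02, -4.29287070e-05]), 'tool_pos': array([ 208.12989606, -481.59772317,  226.12524241]), 'tcp_rot': array([-3.14141037e+00,  1.34926104e-03, -1.16300080e+00]), 'contact_force': array([ 1.01658859, -0.51849352,  0.1210985 ]), 'moment': array([-0.02210046, -0.01557835,  0.05093458]), 'grip_width': 91.83348537421791}
```

View pics/top0.png

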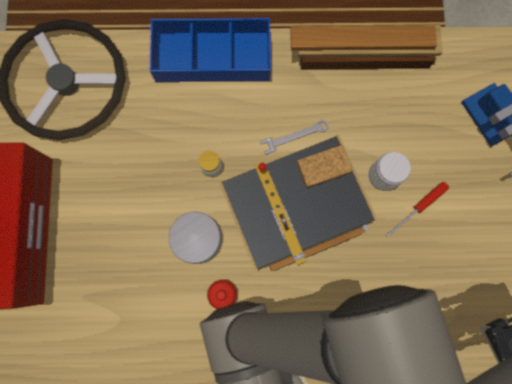

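View pics/side0.png

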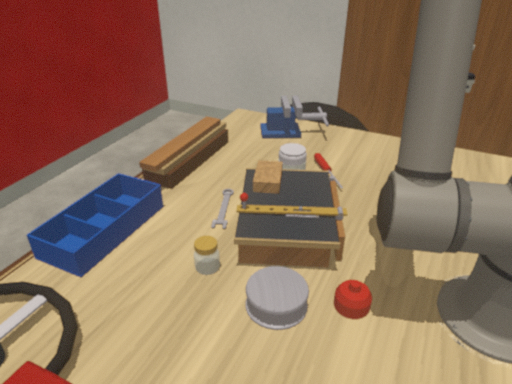

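Run:
```python
from h import *
import pickle
c=pickle.load(open("top.pkl","rb")); s=pickle.load(open("side.pkl","rb"))
f=c["frame"]; P=pts(c); hsv=cv2.cvtColor(f,cv2.COLOR_BGR2HSV)
m=((abs(P[...,2]-80)<8)&(hsv[...,1]<90)&(hsv[...,2]<110)).astype(np.uint8)
m[:130]=0;m[275:]=0;m[:,:215]=0;m[:,380:]=0
m[(P[...,2]>72)&(P[...,2]<125)&(np.indices(m.shape)[0]>135)&(np.indices(m.shape)[0]<240)&(np.indices(m.shape)[1]>225)&(np.indices(m.shape)[1]<365)]=1
k=max(cv2.findContours(m,cv2.RETR_EXTERNAL,cv2.CHAIN_APPROX_NONE)[0],key=cv2.contourArea)
w=np.array([ray(c,u,v,80)[:2] for u,v in k[:,0]],np.float32)
r=cv2.minAreaRect(w);print("rect",r,cv2.boxPoints(r))
for n,d,box in(("top",c,(150,185,245,285)),("side",s,(180,215,230,260))):
    h=cv2.cvtColor(d["frame"],cv2.COLOR_BGR2HSV)
    q=((h[...,0]<8)|(h[...,0]>172))&(h[...,1]>170)&(h[...,2]>80)
    M=np.zeros(q.shape,bool);M[box[0]:box[1],box[2]:box[3]]=1;q&=M
    v,u=np.nonzero(q);print(n,u.mean(),v.mean(),len(u),ray(d,u.mean(),v.mean(),120.5),np.median(pts(d)[q],0))
q=(hsv[...,0]>18)&(hsv[...,0]<32)&(hsv[...,1]>170)&(P[...,2]>85)&(P[...,2]<112)
q[:160]=0;q[270:]=0;q[:,:250]=0;q[:,310:]=0
v,u=np.nonzero(q);w=np.array([ray(c,a,b,91.5)[:2] for a,b in zip(u,v)],np.float32);print("bar",len(u),cv2.boxPoints(cv2.minAreaRect(w)),cv2.minAreaRect(w))
a=cv2.resize(f[150:275,215:315],None,fx=6,fy=4.8*1.25,interpolation=cv2.INTER_CUBIC)[:600+150]
b=cv2.resize(s["frame"][180:250,225:355],None,fx=6,fy=6,interpolation=cv2.INTER_CUBIC)
cv2.imwrite("pics/z1.png",cv2.resize(f[155:270,240:310],None,fx=5,fy=5,interpolation=cv2.INTER_CUBIC));cv2.imwrite("pics/z2.png",b)
```

```text
rect ((466.89056396484375, -88.45391845703125), (236.73196411132812, 311.5830993652344), 19.42669677734375) [[ 303.44708    19.099483]
 [ 407.07977  -274.7445  ]
 [ 630.33405  -196.00732 ]
 [ 526.70135    97.83667 ]]
top 262.0 166.56410256410257 39 [542.45050658  -4.42867198 120.5       ] [541.04485585  -4.27471146 125.69951396]
side 243.57142857142858 196.22857142857143 35 [544.43772873  -2.52258516 120.5       ] [542.15221087   3.16564827 124.56091182]
bar 485 [[324.13187   -80.51688  ]
 [331.5544    -98.98378  ]
 [558.38354    -7.8124847]
 [550.96106    10.654419 ]] ((441.2577209472656, -44.16468048095703), (244.4661102294922, 19.902793884277344), 21.897075653076172)
```

View pics/z1.png

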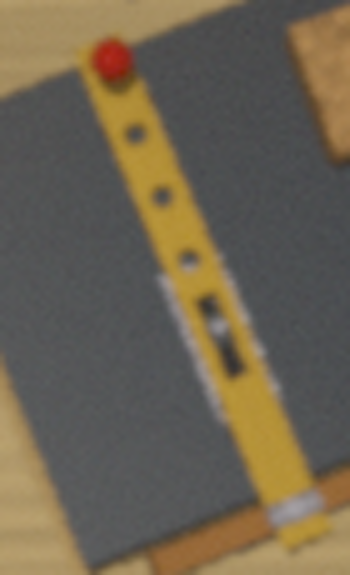

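View pics/z2.png

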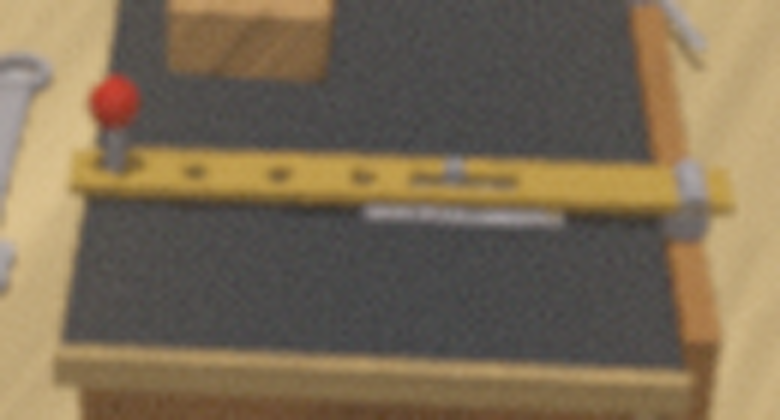

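Run:
```python
from h import *
import pickle
c=pickle.load(open("top.pkl","rb")); s=pickle.load(open("side.pkl","rb"))
T=lambda x,y,h:ray(c,240+x/5-.4,155+y/5-.4,h)[:2]
S=lambda x,y,h:ray(s,225+x/6-.4,180+y/6-.4,h)[:2]
h=np.array([T(135,133,91.5),T(162,197,91.5),T(188,260,91.5)]);hs=np.array([S(195,172,91.5),S(280,175,91.5),S(364,178,91.5)])
print("holes",h,hs)
for H in(h,hs):
    d=H[0]-H[2];print(np.degrees(np.arctan2(d[1],d[0])),np.hypot(*d))
print("slot",T(203,294,91.5),T(239,377,91.5),S(408,180,91.5),S(520,181,91.5))
print("plate",T(163,272,83),T(222,420,83),T(226,255,83),T(276,392,83),S(363,212,83),S(563,220,83))
print("pin",T(219,325,98),S(455,158,98))
print("knob",T(113,60,120.5),"bracket",T(296,508,97),S(690,170,97))
```

```text
holes [[513.91693266 -15.31192263]
 [483.69164931 -27.31034654]
 [454.20818739 -38.74930883]] [[514.36739241 -10.5387665 ]
 [484.47743418 -22.66990307]
 [455.04407582 -34.59053289]]
21.431423887193752 64.1439423076275
22.069370385578424 64.01361853457246
slot [438.40014273 -45.32527881] [400.12879359 -60.96501057] [439.5699997  -40.55218571] [401.23657278 -58.21370639]
plate [449.85895189 -27.51634325] [381.22321182 -53.33875146] [457.47414317 -56.90056574] [393.75041455 -78.45277356] [451.24266576 -25.11068137] [381.75461467 -52.76782078]
pin [423.35861177 -51.92189853] [425.74719844 -52.96554677]
knob [542.36236177  -4.88203151] bracket [340.45910202 -84.83073158] [343.83624069 -85.0371951 ]
```

```bash
python3 -m pendant '[{"linear":[14,20,0],"twist":0},{"linear":[42,60,0],"twist":0},{"linear":[70,100,0],"twist":0},{"linear":[98,140,0],"twist":0},{"linear":[126,180,0],"twist":0},{"linear":[154,220,0],"twist":0},{"linear":[182,260,0],"twist":0},{"linear":[210,300,0],"twist":0},{"linear":[238,340,0],"twist":0},{"linear":[266,380,0],"twist":0},{"linear":[294,420,0],"twist":-1},{"linear":[315,450,0],"twist":-1},{"linear":[328,469,-20],"twist":-1},{"linear":[335,479,-40],"twist":-1},{"linear":[335,479,-60],"twist":-1},{"linear":[335,479,-60],"twist":-1},{"linear":[335,479,-60],"twist":-1}]' 100
python3 - <<'E'
from h import *
c=bot.capture("wrist");cv2.imwrite("pics/w1.png",c["frame"]);o=bot.get_obs();print(o["tool_pos"],o["tcp_rot"],o["grip_width"],o["contact_force"],o["time"])
s=bot.capture("side");cv2.imwrite("pics/s1.png",cv2.resize(s["frame"][130:260,180:370],None,fx=4,fy=4))
print(c["rvec"],c["tvec"],c["fx"],c["cx"],c["cy"])
f=c["frame"];h=cv2.cvtColor(f,cv2.COLOR_BGR2HSV)
q=(((h[...,0]<8)|(h[...,0]>172))&(h[...,1]>170)&(h[...,2]>80)).astype(np.uint8)
n,l,st,ce=cv2.connectedComponentsWithStats(q)
R=cv2.Rodrigues(np.array(c["rvec"],float))[0];t=np.array(c["tvec"],float).ravel();O=-R.T@t
for i in range(1,n):
    if st[i,4]<30: continue
    d=(ce[i]-[c["cx"],c["cy"]])/c["fx"];r=np.hypot(*d);w=R.T@np.r_[d/r*np.sin(r),np.cos(r)]
    print(ce[i],st[i],O+w*(120.5-O[2])/w[2])
E
```

```text
time: 2.22
tool_pos: [543.3, -2.5, 167.6]
tcp_rot: [-3.141, -0.0, -1.18]
contact_force: [-0.1, -0.3, -0.1]
grip_width: 55.8
[543.47997898  -2.75241929 167.76816178] [-3.14028845e+00 -7.88968959e-04 -1.18040838e+00] 55.74534178127096 [0.51766582 0.50384303 0.05916933] 2.275
[-2.38742299  1.59825943  0.25043982] [-209.33782651  456.43432672  488.78963168] 297.3186396354542 254.9257330532883 190.83506275286578
[257.11619048 210.04190476] [245 198  26  26 525] [545.53758164  -3.36924428 120.5       ]
[  4.50877193 380.40350877] [  0 375  14   9  57] [ 41.80557332 291.72605021 120.5       ]
```

View pics/w1.png

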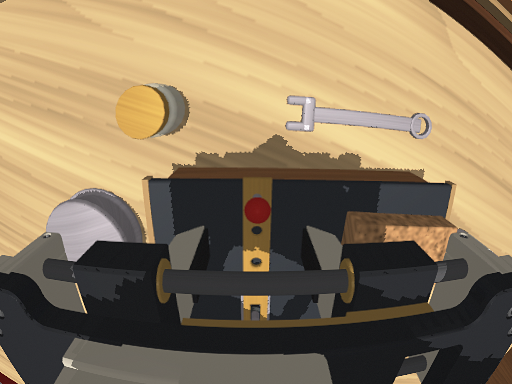

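```bash
python3 -m pendant '[{"linear":[1,0,-20],"twist":0},{"linear":[1,0,-40],"twist":0},{"linear":[1,0,-55],"twist":0},{"linear":[1,0,-62],"twist":0},{"linear":[1,0,-65],"twist":0},{"linear":[1,0,-65],"twist":0},{"linear":[1,0,-65],"twist":0}]'
python3 -m pendant '[{"linear":[0,0,0],"twist":0},{"linear":[0,0,0],"twist":0},{"linear":[0,0,0],"twist":0},{"linear":[0,0,0],"twist":0},{"linear":[0,0,0],"twist":0},{"linear":[0,0,0],"twist":0},{"linear":[0,0,0],"twist":0},{"linear":[0,0,0],"twist":0}]' 255
```

```text
time: 3.2
tool_pos: [544.6, -3.0, 102.3]
tcp_rot: [-3.141, -0.001, -1.18]
contact_force: [0.4, -0.5, 0.1]
grip_width: 55.7
time: 4.2
tool_pos: [544.3, -3.0, 101.8]
tcp_rot: [-3.141, -0.0, -1.18]
contact_force: [0.0, 0.1, -0.3]
grip_width: 18.2
```

```bash
python3 -m pendant '[{"linear":[-0.7,-0.3,4.3],"twist":0},{"linear":[-1.4,-0.6,8.7],"twist":0},{"linear":[-2.3,-1,13],"twist":0},{"linear":[-3.2,-1.3,17.3],"twist":0},{"linear":[-4.2,-1.7,21.6],"twist":0},{"linear":[-5.2,-2.1,25.9],"twist":0},{"linear":[-6.4,-2.5,30],"twist":0},{"linear":[-7.6,-3,34.3],"twist":0},{"linear":[-9,-3.5,38.5],"twist":0},{"linear":[-10.5,-4.2,42.6],"twist":0},{"linear":[-10.5,-4.2,42.6],"twist":0},{"linear":[-10.5,-4.2,42.6],"twist":0}]'
python3 - <<'E'
from h import *
s=bot.capture("side");cv2.imwrite("pics/s2.png",cv2.resize(s["frame"][130:260,180:370],None,fx=4,fy=4))
E
```

```text
time: 5.7
tool_pos: [533.7, -7.1, 144.3]
tcp_rot: [3.142, -0.0, -1.18]
contact_force: [1.2, 0.3, -0.4]
grip_width: 18.2
```

View pics/s2.png

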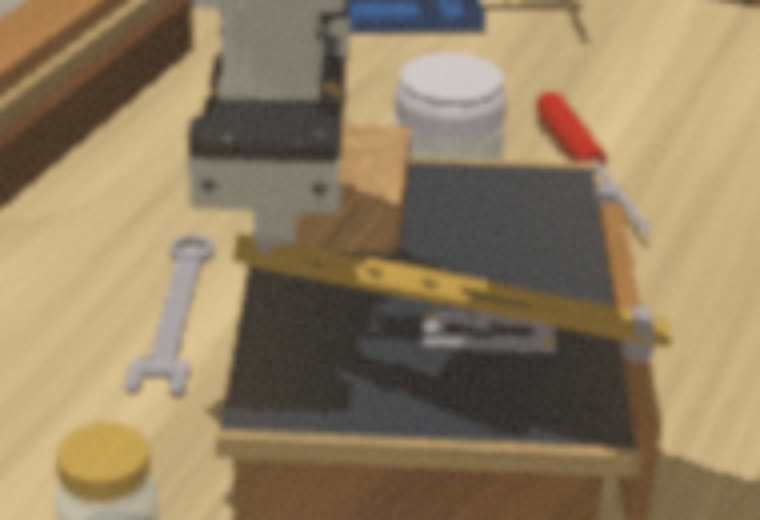

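```bash
python3 -m pendant '[{"linear":[-3,-1,0],"twist":0},{"linear":[-8,-2.6,0],"twist":0.5},{"linear":[-13,-4.2,0],"twist":1},{"linear":[-18,-5.9,0],"twist":1.4},{"linear":[-23,-7.5,0],"twist":1.8},{"linear":[-28,-9.1,0],"twist":2.2},{"linear":[-33,-10.7,0],"twist":2.6},{"linear":[-38,-12.4,0],"twist":3},{"linear":[-43,-14,0],"twist":3.4},{"linear":[-48,-15.6,0],"twist":3.7},{"linear":[-53,-17.3,0],"twist":4},{"linear":[-57,-18.6,0],"twist":4.3},{"linear":[-60.3,-19.6,0],"twist":4.5},{"linear":[-62.3,-20.3,0],"twist":4.7},{"linear":[-62.3,-20.3,0],"twist":4.7},{"linear":[-62.3,-20.3,0],"twist":4.7}]'
python3 - <<'E'
from h import *
import pickle
s=bot.capture("side");c=bot.capture("top");pickle.dump((s,c),open("p3.pkl","wb"))
a=cv2.resize(s["frame"][165:235,225:355],None,fx=6,fy=6,interpolation=cv2.INTER_CUBIC)
cv2.imwrite("pics/s3.png",a)
o=bot.get_obs();print(o["contact_force"],o["moment"])
E
```

```text
time: 7.75
tool_pos: [471.5, -27.4, 144.4]
tcp_rot: [-3.142, -0.0, -1.098]
contact_force: [3.2, 2.1, 0.2]
grip_width: 18.2
[4.02544856 1.94974715 0.74097193] [ 0.28631818 -0.64333123 -0.040242  ]
```

View pics/s3.png

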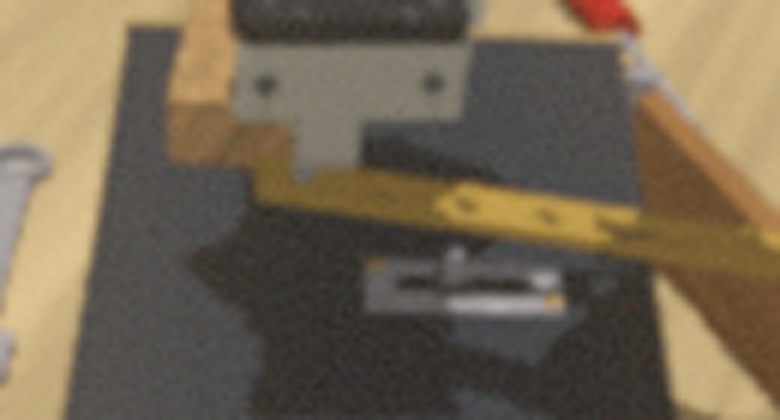

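Run:
```python
from h import *
import pickle
s,c=pickle.load(open("p3.pkl","rb"))
S=lambda x,y,h:ray(s,225+x/6-.4,165+y/6-.4,h)[:2]
ex=np.array([.9285,.371]);ey=np.array([-.371,.9285]);p0=np.array([340.1,-83.1])
v=lambda q:((q-p0)@ex,(q-p0)@ey)
for n,q in dict(pin=S(456,250,98),pinbase=S(456,288,86),ul=S(376,260,83),ll=S(366,292,83),lr=S(563,292,83),ur=S(560,262,83),sl=S(397,284,83),sr=S(530,280,83),hole=S(467,205,86.5+5+155*.2),h1=S(549,216,91.5+123*.2)).items(): print(n,q,v(q))
o=bot.get_obs();print(v(o["tool_pos"][:2]))
```

```text
pin [424.94399009 -51.87236169] (np.float64(90.36309861506419), np.float64(-2.482258155952362))
pinbase [421.53600956 -44.77652354] (np.float64(89.83134463922855), np.float64(5.370588343096134))
ul [457.11429597 -53.05644814] (np.float64(119.79393155238111), np.float64(-15.516865902296281))
ll [452.64777819 -31.62787605] (np.float64(123.59677003202216), np.float64(6.0366413800404075))
lr [385.41442936 -63.89182479] (np.float64(49.200680664114806), np.float64(1.0231373927004483))
ur [392.72465889 -82.44708501] (np.float64(49.10422724507607), np.float64(-18.91751687899428))
sl [443.97406008 -41.60210624] (np.float64(111.84278337156043), np.float64(-0.006481935986755616))
sr [399.23178252 -65.99616033] (np.float64(61.24938459071638), np.float64(-6.056976184516685))
hole [420.50049752 -47.11489614] (np.float64(88.0023354817122), np.float64(3.5835843514745562))
h1 [393.39215105 -62.60105164] (np.float64(57.08687208693452), np.float64(-0.7381144877360555))
(np.float64(142.67485757648808), np.float64(2.8819558704042336))
```

```bash
python3 -m pendant '[{"linear":[1,0.5,-4],"twist":0},{"linear":[2.2,1.1,-8],"twist":0},{"linear":[3.4,1.7,-12],"twist":0},{"linear":[4.6,2.3,-16],"twist":0},{"linear":[5.6,2.8,-20],"twist":0},{"linear":[6.4,3.2,-23],"twist":0},{"linear":[6.4,3.2,-23],"twist":0},{"linear":[6.4,3.2,-23],"twist":0}]'
python3 -m pendant '[{"linear":[0.2,0.1,-1],"twist":0},{"linear":[0.4,0.2,-2],"twist":0},{"linear":[0.6,0.3,-3],"twist":0},{"linear":[0.8,0.4,-4],"twist":0},{"linear":[0.8,0.4,-4],"twist":0},{"linear":[0.8,0.4,-4],"twist":0}]'
python3 - <<'E'
from h import *
s=bot.capture("side");c=bot.capture("top")
a=cv2.resize(s["frame"][165:235,235:335],None,fx=7,fy=7,interpolation=cv2.INTER_CUBIC)
cv2.imwrite("pics/s4.png",a)
o=bot.get_obs();print(o["contact_force"],o["moment"])
E
```

```text
time: 8.85
tool_pos: [477.9, -24.3, 121.4]
tcp_rot: [-3.142, -0.0, -1.098]
contact_force: [2.6, 3.0, 0.4]
grip_width: 18.4
time: 9.6
tool_pos: [478.6, -23.8, 117.3]
tcp_rot: [3.142, -0.0, -1.098]
contact_force: [3.8, 1.5, 0.5]
grip_width: 18.3
[3.38771702 2.39626314 0.96132314] [ 0.29508498 -0.47086654 -0.03968053]
```

View pics/s4.png

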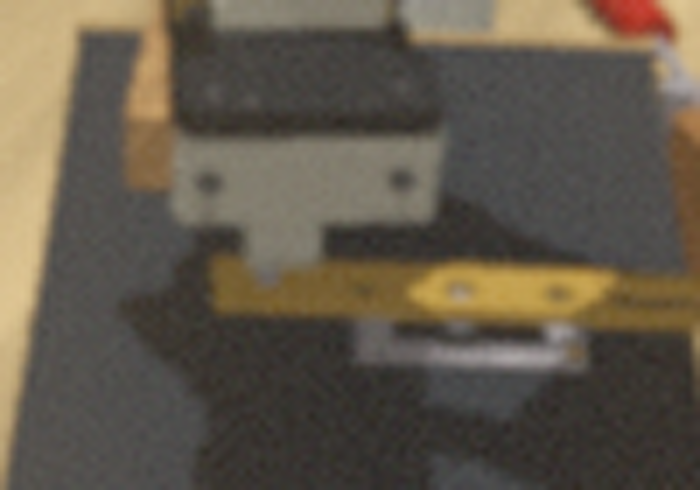

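```bash
python3 -m pendant '[{"linear":[0.2,0.1,-1],"twist":0},{"linear":[0.4,0.2,-2],"twist":0},{"linear":[0.6,0.3,-3],"twist":0},{"linear":[0.6,0.3,-3],"twist":0},{"linear":[0.6,0.3,-3],"twist":0}]'
```

```text
time: 10.32
tool_pos: [479.2, -23.6, 114.3]
tcp_rot: [3.142, -0.0, -1.098]
contact_force: [2.6, 1.7, -1.1]
grip_width: 18.1
```

```bash
python3 -m pendant '[{"linear":[0.2,0.1,-1],"twist":0},{"linear":[0.4,0.2,-2],"twist":0},{"linear":[0.5,0.25,-3],"twist":0},{"linear":[0.5,0.25,-3],"twist":0},{"linear":[0.5,0.25,-3],"twist":0}]'
```

```text
time: 10.95
tool_pos: [479.7, -23.3, 111.3]
tcp_rot: [3.142, -0.0, -1.098]
contact_force: [3.4, 1.2, -0.3]
grip_width: 18.3
```

```bash
python3 -m pendant '[{"linear":[0.2,0.1,-1],"twist":0},{"linear":[0.4,0.2,-2],"twist":0},{"linear":[0.6,0.3,-3],"twist":0},{"linear":[0.7,0.4,-4],"twist":0},{"linear":[0.9,0.5,-5],"twist":0},{"linear":[1.1,0.6,-6],"twist":0},{"linear":[1.1,0.6,-6],"twist":0},{"linear":[1.1,0.6,-6],"twist":0}]'
```

```text
time: 11.95
tool_pos: [480.8, -22.7, 105.3]
tcp_rot: [3.141, 0.0, -1.098]
contact_force: [2.9, 1.0, -0.1]
grip_width: 17.7
```

```bash
python3 -m pendant '[{"linear":[0.1,0.1,-1],"twist":0},{"linear":[0.3,0.1,-2],"twist":0},{"linear":[0.4,0.2,-3],"twist":0},{"linear":[0.4,0.2,-3],"twist":0},{"linear":[0.4,0.2,-3],"twist":0}]'
python3 -m pendant '[{"linear":[0,0,-0.5],"twist":0},{"linear":[0.1,0,-1],"twist":0},{"linear":[0.1,0,-1],"twist":0},{"linear":[0.1,0,-1],"twist":0}]'
```

```text
time: 12.58
tool_pos: [481.2, -22.5, 102.4]
tcp_rot: [3.142, -0.0, -1.098]
contact_force: [2.2, 0.2, 1.7]
grip_width: 18.2
time: 13.08
tool_pos: [481.4, -22.5, 101.4]
tcp_rot: [-3.141, -0.0, -1.098]
contact_force: [1.5, 0.8, 3.1]
grip_width: 17.9
```

```bash
python3 -m pendant '[{"linear":[0.3,0.15,0],"twist":0},{"linear":[0.6,0.3,0],"twist":0},{"linear":[0.8,0.4,0],"twist":0},{"linear":[0.8,0.4,0],"twist":0}]'
python3 -m pendant '[{"linear":[0,0,0],"twist":0},{"linear":[0,0,0],"twist":0},{"linear":[0,0,0],"twist":0},{"linear":[0,0,0],"twist":0},{"linear":[0,0,0],"twist":0},{"linear":[0,0,0],"twist":0}]' 120
python3 - <<'E'
from h import *
s=bot.capture("side")
cv2.imwrite("pics/s5.png",cv2.resize(s["frame"][150:250,215:365],None,fx=5,fy=5,interpolation=cv2.INTER_CUBIC))
E
```

```text
time: 13.58
tool_pos: [481.5, -22.3, 101.1]
tcp_rot: [3.14, 0.0, -1.098]
contact_force: [-2.6, -3.0, 4.1]
grip_width: 18.1
time: 14.32
tool_pos: [482.2, -22.1, 101.3]
tcp_rot: [-3.142, -0.0, -1.098]
contact_force: [0.0, 0.1, -0.7]
grip_width: 48.8
```

View pics/s5.png

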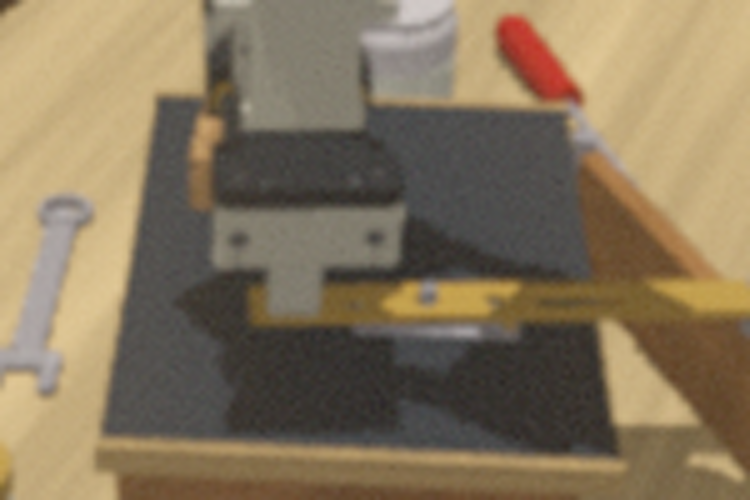

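Pin stands up through the middle hole (427,290), flap is open, force free. Retreat straight up, then check.

```bash
python3 -m pendant '[{"linear":[0,0,5],"twist":0},{"linear":[0,0,15],"twist":0},{"linear":[0,0,30],"twist":0},{"linear":[0,0,50],"twist":0},{"linear":[0,0,80],"twist":0},{"linear":[0,0,120],"twist":0},{"linear":[-5,-40,140],"twist":0},{"linear":[-15,-90,140],"twist":0},{"linear":[-25,-140,140],"twist":0},{"linear":[-35,-190,140],"twist":0},{"linear":[-45,-230,140],"twist":0},{"linear":[-45,-230,140],"twist":0},{"linear":[-45,-230,140],"twist":0}]'
python3 - <<'E'
from h import *
import pickle
c=bot.capture("top");s=bot.capture("side")
a=cv2.resize(c["frame"][120:300,190:460],(600,400),interpolation=cv2.INTER_CUBIC)
b=cv2.resize(s["frame"][160:260,215:365],(300,200),interpolation=cv2.INTER_CUBIC)
im=np.zeros((600,600,3),np.uint8);im[:400]=a;im[400:,:300]=b
cv2.imwrite("pics/f.png",im)
for n,d in(("top",c),("side",s)):
    h=cv2.cvtColor(d["frame"],cv2.COLOR_BGR2HSV);P=pts(d)
    q=((h[...,0]<8)|(h[...,0]>172))&(h[...,1]>170)&(h[...,2]>80)&(np.linalg.norm(P[...,:2]-[482,-23],axis=-1)<35)
    v,u=np.nonzero(q)
    if len(u): print(n,len(u),ray(d,u.mean(),v.mean(),120.5),P[q][:,2].max())
for i in range(2): o=bot.get_obs()
print(o["time"],o["contact_force"])
E
```

```text
time: 16.0
tool_pos: [437.1, -251.7, 241.7]
tcp_rot: [-3.141, 0.0, -1.099]
contact_force: [0.4, -0.1, 0.7]
grip_width: 48.6
top 40 [479.5601737  -23.60977514 120.5       ] 131.40262723509608
side 44 [482.63117429 -22.17739858 120.5       ] 129.84630541149113
16.1 [ 0.7743201  -0.557015   -0.06605969]
```

View pics/f.png

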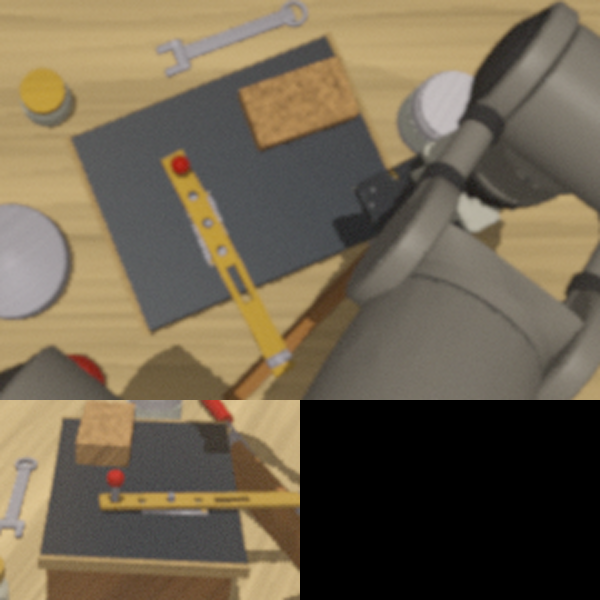

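```bash
python3 -c "
from plant import bot
bot.close_job()"
```

```text
the job is handed in; nothing more can be done
```

The flap now stands open by itself. The stay's middle hole is over the pin, the stay lies down, and the gripper has let go and is clear. I handed the job in at about 16 s of the 64 s allowed.

- **What I did:** I gripped the red knob and lifted the stay off its pin. I swung the flap to about 0.39 rad (worked out from the geometry, not measured) and lowered the stay in small steps until it rested on the shoulder. Then I eased the load onto the pin before opening the fingers.
- **Pin position:** I saw the pin about 5 mm further back than the middle of its slot, and the hole went over it first time without a search. The readings between moves showed at most about 6 N in total, including the flap spring's push.
- **Last checks:** After the arm backed off, the pin showed in the middle of the three holes. The knob was at (480 to 483, -23), where I had released it. Nothing looked moved, but the arm hid the screwdriver and parts of the varnish can and distributor cap in the top view, so I could not confirm those fully.
- **Disagreements:** The top and side cameras differed by about 3 mm on the knob's position. The grip width read about 18 mm on the 20 mm knob; I did not find out why, but the grip held.

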